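Guard the bar and present the hair straightener

TASK

I want to wipe the plates of the red hair straightener over the guarded bar. First lay the blue roof-shaped heat guard astride the middle of the horizontal bar, ridge along the bar (lower it on, do not drop it) and let go of it. Then draw the straightener out of its sloping holder, turn it level and in line with the bar, and finish still holding it there in the gripper, raised a few centimetres clear above the guard with the middle of its plates over the guard; do not disturb the other things on the worktop.

Things in the scene. Friction and masses are not known exactly. Their poses are not given: they have to be found in the camera images.
- bar: Fixed stand: a horizontal round steel bar 12 mm thick and 240 mm long between two posts, its axis 150 mm above the worktop. Origin on the worktop under the middle of the bar; its y axis runs along the bar. Loaded shelves hang over the back half of the worktop: do not lift higher than needed.
- bar_mid (a point): Middle of that bar, on its axis, 150 mm above the worktop; y axis along the bar.
- guard: Loose blue heat guard (90 g, stiff plastic), an inverted V standing on its two feet: 90 mm long along its ridge (its y axis), 102 mm wide at the foot (x), sides 75 mm long, 4 mm thick, sloping 40 degrees from vertical; ridge 60 mm above the feet. Origin at foot level under the ridge. A grip tab stands on the ridge. Set on the bar it centres itself.
- guard_tab (a point): Point in the guard's upright grip tab. The tab is 10 mm thick (x), 50 mm long (y) and rises 30 mm above the ridge; this point is 18 mm above the ridge, 12 mm below the tab's top, 78.5 mm above the guard's feet. When the guard hangs astride the bar this point is about 30 mm above the bar's axis.
- holder: Fixed grey and black holder; origin on the worktop under its foot (150 x 100 x 12 mm, long side x). Its rectangular sleeve slopes up toward +x at 45 degrees: closed lower end at x = -60, z = 32 mm, depth 105 mm, opening 34 mm wide (y) by 32 mm, walls 4 mm. The straightener stands in it plates down, its handle sticking out toward +x.
- straightener: Loose cordless hair straightener, closed, rigid, 160 g, 240 mm long. Origin on its axis at the plate tip; x runs from there to the handle end, y across. Grey and copper plates part (x 0 to 120 mm): 28 mm wide (y), 26 thick. Red handle (120 to 240 mm): 30 wide (y), 32 thick. At the start it slopes 45 degrees, y level; a 105 mm draw along its axis frees it.
- handle_mid (a point): Point on the straightener's axis in the red handle, 165 mm from the plate tip, a good place to grip it across its 30 mm width; axes as the straightener's. The centre of mass lies about 65 mm nearer the tip.
- plates_mid (a point): Point on the straightener's axis at the middle of the copper plates, 55 mm from the plate tip; axes as the straightener's.
- tint_bowl: Bystander: black tinting bowl, 132 x 158 x 54 mm, origin under it; leave alone.
- twist_timer: Bystander: orange and white round twist timer, 62 mm wide, 37 mm high, origin under it; leave alone.
- pot: Bystander: white round lidded pot, 90 mm wide, 32 mm high, origin under it; leave alone.
- dropper_bottle: Bystander: small brown dropper bottle, 33 mm wide, 102 mm high, origin under it; leave alone.

How it is judged:
By the outcome, as a careful person would: the job done as asked, in the order asked, and still so for the second after the job is handed in, while the arm keeps its last pose, push and grip.
It also fails if it takes over 58 s, if anything falls off the work surface, if the arm or the gripper's body presses on something with over 40 N, if the wrist force passes 120 N, or if a joint passes its speed limit or range.

ROBOT

A 7-joint arm with a two-finger parallel gripper is mounted at the origin on a cart in front of the work surface, level with it; the furniture and walls round the work are solid. World frame = base frame: x ahead of the robot, y to its left, z up, the work surface at z = 0. Lengths are in mm, angles in rad, forces in N, time in s.
With the tool pointing down it reaches from about 400 to 875 mm from the base axis. Payload 6.5 kg.
Tool frame: the origin (TCP) lies on the front face of the gripper's body, between the roots of the fingers; the fingertips stand 73 mm ahead of it and the grasp point (between the pads) lies 54 mm ahead of it; z points along the fingers, y is the line along which they close (so a half turn about z gives the same grasp; the last joint's range is limited). The gripper opens to 85 mm and grips with 20 to 120 N. Pads are 22 mm wide; open, the fingers measure 114 mm over their backs; the gripper's body (76 mm by 85 mm) begins 54 mm behind the grasp point. The pads swing forward as they close: fully open they stand 13 mm farther back than shut.
Start: joints at [-1.181, 0.536, -0.004, 1.538, 0.003, 1.067, -0.071], TCP at [286.11, 583.636, 303.89] pointing down, gripper open.
Joint ranges: [-2.7, 2.7], [-0.37, 2.16], [-1.27, 1.26], [0.24, 2.4], [-1.31, 4.45], [0.19, 1.91], [-2.76, 2.76]. Speed limits (rad/s): [2.39, 2.39, 3.14, 3.14, 3.14, 3.14, 3.14].

INTERFACE

Orientations are given as a 3x3 rotation matrix whose columns are the frame's x, y, z axes.
In Python, from plant import arm gives the robot as it stands. Calls block until the motion is done:
- arm.goto(position, orientation): joint-space move of the TCP to a pose.
- arm.move_l(position, frame=None, feed=150): straight line of the TCP; frame=None keeps the orientation; feed is the mean speed in mm/s.
- arm.set_joints(angles): joint-space move.
- arm.gripper_to(opening): finger opening in mm; the grip force is fixed at half the most; returns when the fingers have stopped.
- arm.dwell(seconds).
- arm.ik(position, orientation): joint angles nearest the present ones, or None.
- arm.get_image(name): name is "scene" or "top"; returns a dict with "pixels" (384x512x3 uint8, blue, green, red), "fx", "fy", "cx", "cy" (pixels), "distortion" ([k1, k2, p1, p2, k3] as OpenCV has them; the pictures are not rectified), "pose" (4x4, takes a point from camera to world coordinates). Camera axes: x right, y down, z forward; pixel columns grow to the right and rows downward; lengths in mm; the calibration is good to about 2 mm. A picture is of the moment at which its call begins. There is no depth.
A pose or a line that the arm cannot do raises arm.Unreachable and nothing moves.
- arm.finish_job(): hands the job in; it is judged then, once.
Readings, each from a call of its own:
- arm.get_clock(): time.
- arm.get_joint_pos(): joint angles.
- arm.get_joint_vel(): joint speeds.
- arm.get_joint_efforts(): joint torques, N m.
- arm.get_tool_pos(): TCP position.
- arm.get_ee_rot(): TCP orientation.
- arm.get_force(): force on the tool from outside, world axes, zero at the start.
- arm.get_moment(): the same for the moment, N m.
- arm.get_finger_gap(): finger opening in mm.
- arm.get_grip_force(): force on a finger pad.
Only numpy, scipy, OpenCV 4.12 (cv2) and the standard library are available. Lean on these libraries where they do the work, as an engineer would, in place of code of your own. Each camera call takes 0.05 s, during which the arm holds its last target. There are 200 camera calls.

## Working session

There is one attempt and no reset: what is moved stays moved. The work goes in short steps, each a Python script; the robot and the scene stay as the last script left them, time stands still between calls to the robot, and variables do not carry over. Pictures are saved under pics/ and viewed, at most 10 in all, crops included, and the job is handed in when it is done.

```bash
ls; mkdir -p pics; python3 - <<'E'
from plant import arm
import cv2,pickle,numpy as np
np.set_printoptions(precision=3,suppress=True)
for n in("scene","top"):
    d=arm.get_image(n);pickle.dump(d,open(f"pics/{n}0.pkl","wb"))
    cv2.imwrite(f"pics/{n}0.png",cv2.resize(d["pixels"],(800,600),interpolation=cv2.INTER_CUBIC))
    print(n,d["fx"],d["cx"],d["cy"],d["distortion"]);print(d["pose"])
print(arm.get_ee_rot(),arm.get_clock())
E
```

```text
pics
scene 479.61712430245746 262.49712975891987 195.66616208488026 [0.064 0.    0.    0.    0.   ]
[[  -0.806   -0.296    0.513 -299.526]
 [  -0.592    0.395   -0.702 1220.299]
 [   0.005   -0.87    -0.494  925.576]
 [   0.       0.       0.       1.   ]]
top 401.3799712615228 257.21905919236093 195.36632675719272 [-0.119  0.     0.     0.     0.   ]
[[   0.012   -0.989    0.147  360.099]
 [  -1.      -0.011    0.011   56.162]
 [  -0.01    -0.147   -0.989 1469.264]
 [   0.       0.       0.       1.   ]]
[[-0.898  0.44  -0.001]
 [ 0.44   0.898 -0.001]
 [-0.    -0.002 -1.   ]] 0.1
```

View pics/scene0.png

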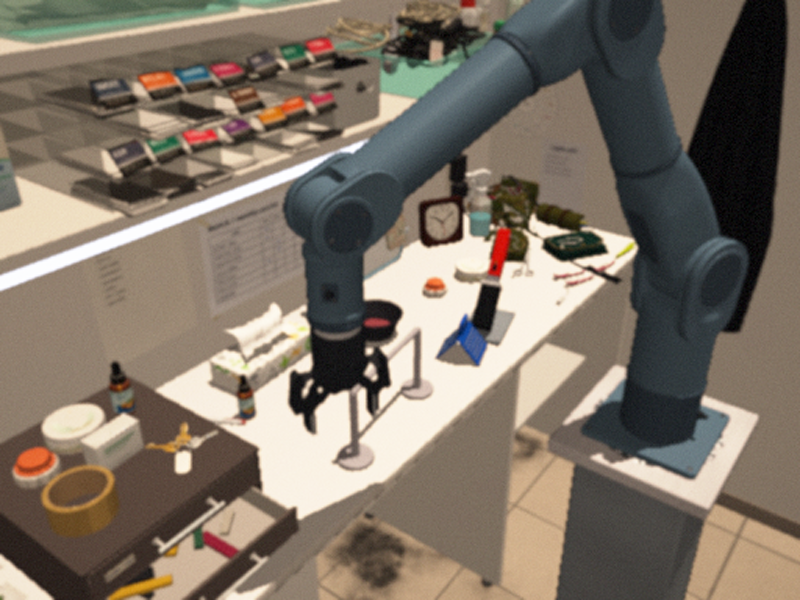

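View pics/top0.png

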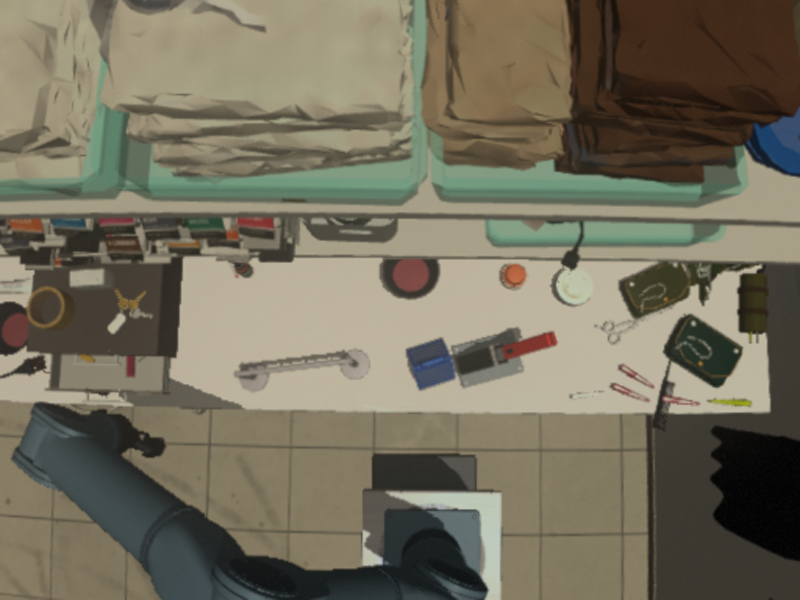

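The scene picture shows the guard at about (465,340), the holder and straightener at (490,280), and the bar from (352,390) to (418,332). The top picture shows the bar from (240,370) to (365,360), the guard at (430,362), and the straightener from (470,360) to (555,340). I'll enlarge both.

```bash
python3 - <<'E'
import cv2,pickle,numpy as np
t=pickle.load(open("pics/top0.pkl","rb"))["pixels"];s=pickle.load(open("pics/scene0.pkl","rb"))["pixels"]
# top: two rows, scale 6
a=t[205:255,145:275];b=t[205:255,245:375]
cv2.imwrite("pics/topc.png",np.vstack([cv2.resize(x,None,fx=6,fy=6,interpolation=cv2.INTER_CUBIC) for x in(a,b)]))
# scene: 
a=s[140:240,270:340];b=s[205:305,205:275]
cv2.imwrite("pics/scenec.png",np.hstack([cv2.resize(x,None,fx=5.6,fy=5.6,interpolation=cv2.INTER_CUBIC) for x in(a,b)]))
E
```

```text
(no output)
```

View pics/topc.png

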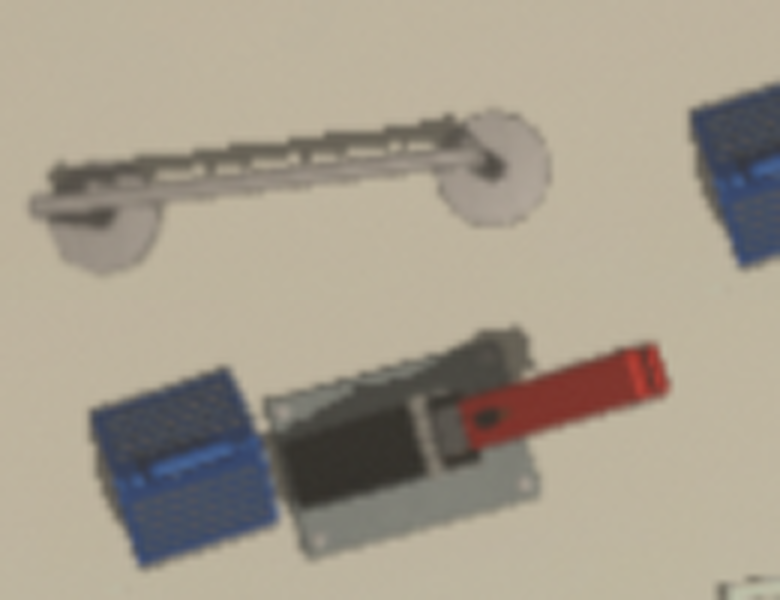

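View pics/scenec.png

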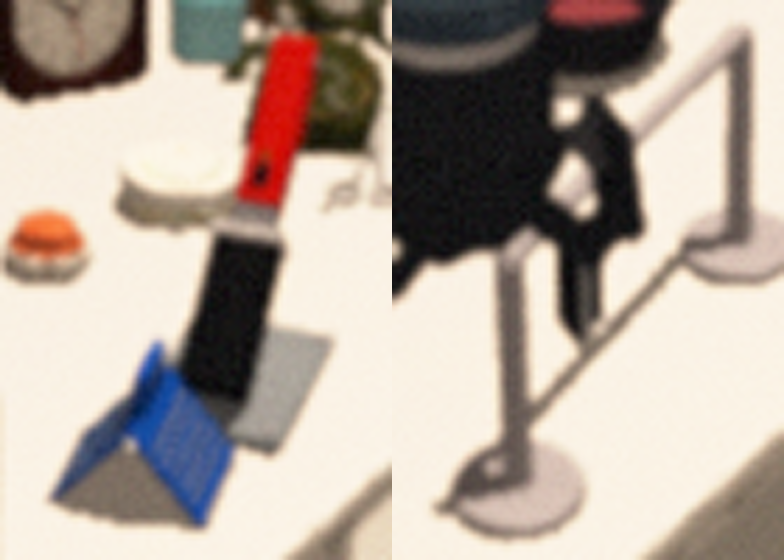

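Pixel positions for the fit:
- **Top crop:** bar ends (30,206) and (497,163). Guard feet (92,412), (228,368), (277,520) and (143,567). Holder foot (268,400), (540,492) and (308,558). Handle end about (650,370).
- **Scene crop:** guard feet (53,497), (203,525) and (233,440). Handle end (295,40). Bar ends (513,254) and (742,36).

```bash
cat > fit.py <<'E'
import cv2,pickle,numpy as np
from scipy.optimize import least_squares
np.set_printoptions(precision=2,suppress=True)
D={n:pickle.load(open(f"pics/{n}0.pkl","rb")) for n in("top","scene")}
def proj(n,P):
    d=D[n];T=np.linalg.inv(d["pose"]);K=np.array([[d["fx"],0,d["cx"]],[0,d["fy"],d["cy"]],[0,0,1]])
    return cv2.projectPoints(np.array(P,float).reshape(-1,1,3),cv2.Rodrigues(T[:3,:3])[0],T[:3,3],K,np.array(d["distortion"]))[0].reshape(-1,2)
def nat(c,u,v):
    ox,oy,s={"t1":(145,205,6),"t2":(245,205-50,6),"s1":(270,140,5.6),"s2":(205-70,205,5.6)}[c]
    return np.array([ox+(u+.5)/s-.5,oy+(v+.5)/s-.5])
def world(p,L):
    L=np.atleast_2d(np.array(L,float));c,s=np.cos(p[2]),np.sin(p[2])
    return np.c_[p[0]+c*L[:,0]-s*L[:,1],p[1]+s*L[:,0]+c*L[:,1],L[:,2]]
def fit(obs,p0):
    f=lambda p:np.concatenate([proj("top" if c[0]=="t" else "scene",world(p,[l]))[0]-nat(c,u,v) for c,u,v,l in obs])
    r=least_squares(f,p0,loss="soft_l1",x_scale=[10,10,.1]);return r.x,r.fun.reshape(-1,2)
h=2**.5
def st(x,y,z): return (-60+(x-z)/h,y,32+(x+z)/h)
if __name__=="__main__":
    bar=[("t1",30,206,(0,126,150)),("t1",497,163,(0,-126,150)),("t1",105,217,(0,120,5)),("t1",495,168,(0,-120,5)),
     ("s2",513,254,(0,120,150)),("s2",742,36,(0,-120,150)),("s2",517,487,(0,120,5)),("s2",753,243,(0,-120,5))]
    gu=[("t2",92,412,(51,45,0)),("t2",228,368,(51,-45,0)),("t2",277,520,(-51,-45,0)),("t2",143,567,(-51,45,0)),
     ("s1",53,497,(51,45,0)),("s1",203,525,(-51,45,0)),("s1",233,440,(-51,-45,0)),("t2",150,470,(0,25,90)),("t2",235,447,(0,-25,90))]
    ho=[("t2",268,400,(-75,50,12)),("t2",525,330,(75,50,12)),("t2",540,492,(75,-50,12)),("t2",308,558,(-75,-50,12)),
     ("s1",332,340,(75,-50,12)),("s1",272,452,(-75,-50,12)),
     ("t2",630,351,st(240,15,16)),("t2",642,401,st(240,-15,16)),("t2",655,344,st(240,15,-16)),("t2",667,393,st(240,-15,-16)),
     ("s1",295,38,st(240,0,0))]
    for n,o,p in(("bar",bar,[500,300,0]),("guard",gu,[500,0,.2]),("holder",ho,[500,-100,-1.3])):
        x,r=fit(o,p);print(n,x);print(r.T)
E
python3 fit.py
```

```text
bar [421.98 299.62   0.12]
[[ 0.31 -2.1   0.19  0.11 -0.21  1.38  0.64 -1.09]
 [-0.01 -0.77 -0.4   0.94  0.18 -0.62 -0.22  0.5 ]]
guard [444.05   3.55   0.33]
[[-0.3   0.27  1.14  0.07 -0.97  0.98  1.14  0.17 -0.2 ]
 [-0.53 -0.93  0.15  0.19  1.11  1.16  2.82 -0.05 -0.84]]
holder [ 457.45 -127.85   -1.32]
[[-0.62 -3.79  0.81 -0.47  1.23  0.99 -0.82 -0.31  0.21  0.69  1.  ]
 [-1.14  0.73  0.32 -0.66 -1.25 -1.79 -0.88 -0.01 -0.64  0.21  1.46]]
```

```bash
sed -i 's/("t2",525,330,(75,50,12)),//; s/("t1",497,163,(0,-126,150)),//' fit.py; python3 fit.py | grep -v "^\[\|^ "; cat > ov.py <<'E'
from fit import *
import sys
def box(f,xs,ys,zs):
    P=[f(x,y,z) for x in xs for y in ys for z in zs]
    return [(P[a],P[b]) for a in range(8) for b in range(a+1,8) if bin(a^b).count("1")==1]
I=lambda x,y,z:(x,y,z)
def models(b,g,h):
    M=[]
    M+=[(b,e,(0,200,0)) for e in [((x,-120,150),(x,120,150)) for x in(-6,6)]+[((0,s,0),(0,s,150)) for s in(-120,120)]]
    roof=[(51,45,0),(0,45,60),(-51,45,0),(-51,-45,0),(0,-45,60),(51,-45,0)]
    E=[(roof[i],roof[(i+1)%6]) for i in range(6)]+[(roof[1],roof[4]),(roof[0],roof[2]),(roof[5],roof[3])]
    M+=[(g,e,(0,255,255)) for e in E+box(I,(-5,5),(-25,25),(60,90))]
    M+=[(h,e,(255,0,255)) for e in box(I,(-75,75),(-50,50),(0,12))]
    M+=[(h,e,(0,255,0)) for e in box(st,(120,240),(-15,15),(-16,16))+box(st,(0,105),(-21,21),(-20,20))]
    return M
def crop(n,x0,y0,w,hh,s,M):
    im=cv2.resize(D[n]["pixels"][y0:y0+hh,x0:x0+w],None,fx=s,fy=s,interpolation=cv2.INTER_CUBIC)
    for p,e,c in M:
        q=(proj(n,world(p,e))+.5-[x0,y0])*s-.5
        cv2.line(im,*[tuple(int(v) for v in np.round(k*8)) for k in q],c,1,cv2.LINE_AA,3)
    return im
E
cat > o1.py <<'E'
from ov import *
import subprocess,re
ps=[np.array(l.split("[")[1].strip("]\n ").split(),float) for l in subprocess.check_output(["python3","fit.py"],text=True).splitlines() if l[0] in"bgh"]
M=models(*ps)
a=crop("top",145,205,130,50,3,M);b=crop("top",255,205,120,50,6,M)[:, :];c=crop("scene",272,140,66,98,6,M)
W=np.zeros((600,800,3),np.uint8);W[:150,:390]=a;W[0:588,400:796]=c
b=crop("top",257,208,98,46,4,M);W[160:344,:392]=b
d=crop("scene",215,205,65,85,3,M);W[345:600,:195]=d
cv2.imwrite("pics/ov1.png",W)
E
python3 o1.py
```

```text
bar [422.94 300.34   0.13]
guard [444.05   3.55   0.33]
holder [ 456.73 -127.24   -1.31]
```

View pics/ov1.png

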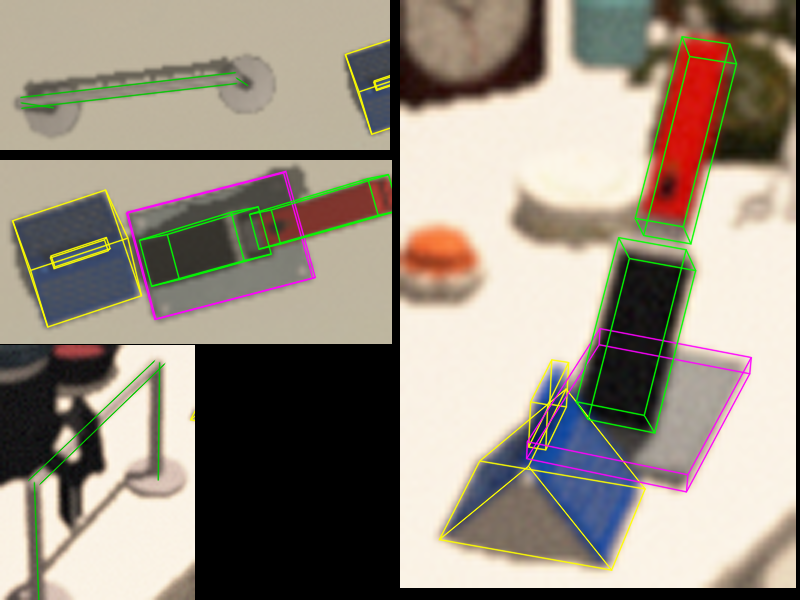

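The overlay agrees to about 1 px (2–3 mm), which is good enough to grip. Next I'll check reachability along the plan without moving.

```bash
cat > plan.py <<'E'
import numpy as np
np.set_printoptions(precision=3,suppress=True)
Z=np.array([0,0,1.])
B=np.array([423,300,0.]);by=.128;G=np.array([444,3.5,0]);gy=.33;H=np.array([457,-127.5,0]);hy=-1.315
u=lambda t:np.array([np.cos(t),np.sin(t),0])
def R(z,y): return np.column_stack([np.cross(y,z),y,z])
def tcp(p,Rm,off=54): return p-off*Rm[:,2]
def grip(s,phi):  # straightener grasp point & tool rot; phi tilts approach toward handle axis
    d=u(hy);a=(d+Z)/2**.5;n=(d-Z)/2**.5
    p=H-60*d+32*Z+165*a
    z=np.cos(phi)*n-np.sin(phi)*a
    return p,R(z,s*u(hy+np.pi/2)),a
def final(s,phi,h=240,k=-1):
    a=k*u(by+np.pi/2);z=-np.cos(phi)*Z-np.sin(phi)*a
    return B+h*Z+110*a,R(z,s*np.cross(Z,a))
E
python3 - <<'E'
from plan import *
from plant import arm
for s in(1,-1):
    Rg=R(-Z,s*u(gy));Rb=R(-Z,s*u(by))
    for n,p,r in(("g",G+82*Z,Rg),("g+",G+330*Z,Rg),("b+",B+270*Z,Rb),("b",B+184*Z,Rb)): print(s,n,arm.ik(tcp(p,r),r))
    for ph in np.radians([-45,-30,-15,0,15]):
        p,r,a=grip(s,ph);q,f=final(s,ph)
        for n,pp,rr in(("grip",p,r),("pre",p-80*r[:,2],r),("out",p+120*a,r),("fin",q,f)):
            print(s,round(np.degrees(ph)),n,arm.ik(tcp(pp,rr),rr))
E
```

```text
1 g [-0.318  0.499  0.254  2.187 -0.261  0.483  0.468]
1 g+ [-0.586  0.08   0.512  1.98  -0.044  1.093  0.274]
1 b+ [-0.934  0.292  0.28   1.876 -0.096  0.986 -0.484]
1 b [-0.906  0.409  0.253  1.954 -0.14   0.795 -0.447]
1 -45 grip [-0.989  1.284  0.638  2.181  1.101  0.92  -1.499]
1 -45 pre [-1.154  1.265  0.62   2.154  0.883  0.984 -1.354]
1 -45 out [-0.881  1.16   0.816  2.249  1.37   0.834 -1.52 ]
1 -45 fin [-1.238  0.599  0.505  1.829  0.357  1.285 -0.804]
1 -30 grip [-0.951  1.061  0.666  2.254  1.173  0.753 -1.405]
1 -30 pre [-1.096  0.978  0.631  2.243  0.965  0.875 -1.26 ]
1 -30 out [-0.856  0.913  0.854  2.28   1.393  0.683 -1.331]
1 -30 fin [-1.156  0.456  0.489  1.893  0.256  1.139 -0.695]
1 -15 grip [-0.868  0.834  0.684  2.288  1.178  0.607 -1.218]
1 -15 pre [-0.985  0.685  0.622  2.285  0.993  0.8   -1.078]
1 -15 out [-0.766  0.654  0.833  2.261  1.276  0.589 -1.001]
1 -15 fin [-0.994  0.333  0.412  1.954  0.121  1.002 -0.537]
1 0 grip [-0.724  0.627  0.66   2.277  1.02   0.492 -0.867]
1 0 pre [-0.841  0.446  0.619  2.272  0.879  0.719 -0.753]
1 0 out [-0.62   0.462  
[... 1093 characters left out ...]
 2.257  1.401  1.089  1.811]
-1 -15 pre [-0.357  0.578 -0.147  2.251  1.225  1.214  1.883]
-1 -15 out [-0.099  0.479 -0.011  2.226  1.461  1.044  2.077]
-1 -15 fin [-0.404  0.337 -0.307  1.921  0.365  1.074  2.364]
-1 0 grip [-0.196  0.516  0.006  2.248  1.27   0.828  2.093]
-1 0 pre [-0.244  0.382 -0.098  2.24   1.083  0.974  2.211]
-1 0 out [-0.035  0.359  0.049  2.166  1.195  0.804  2.45 ]
-1 0 fin [-0.251  0.272 -0.299  1.979  0.101  0.904  2.668]
-1 15 grip [-0.064  0.421  0.032  2.197  0.949  0.626  2.547]
-1 15 pre [-0.106  0.268 -0.027  2.179  0.783  0.793  2.675]
-1 15 out [-0.705  0.542  1.113  2.104 -0.074  0.492 -2.552]
-1 15 fin [-1.214  0.418  1.105  2.082 -0.771  1.014 -2.688]
```

```bash
python3 - <<'E'
from plan import *
from plant import arm
import cv2,pickle
Rg=R(-Z,u(gy))
arm.goto(tcp(G+225*Z,Rg),Rg)
arm.move_l(tcp(G+82*Z,Rg),feed=120)
print(arm.get_clock(),arm.get_force())
arm.gripper_to(0)
print(arm.get_clock(),arm.get_finger_gap(),arm.get_grip_force(),arm.get_force())
arm.move_l(tcp(G+110*Z,Rg),feed=100)
print(arm.get_clock(),arm.get_force(),arm.get_finger_gap(),arm.get_tool_pos())
d=arm.get_image("scene");pickle.dump(d,open("pics/s1.pkl","wb"))
cv2.imwrite("pics/s1.png",cv2.resize(d["pixels"][130:270,190:370],None,fx=4,fy=4,interpolation=cv2.INTER_CUBIC))
E
```

```text
3.6 [-0.68  -0.244  0.467]
4.275 9.017370569995599 60.63854455947876 [-0.644  0.225  0.025]
4.7083 [-0.958  0.533  0.225] 8.721765978451174 [444.122   3.664 164.08 ]
```

View pics/s1.png

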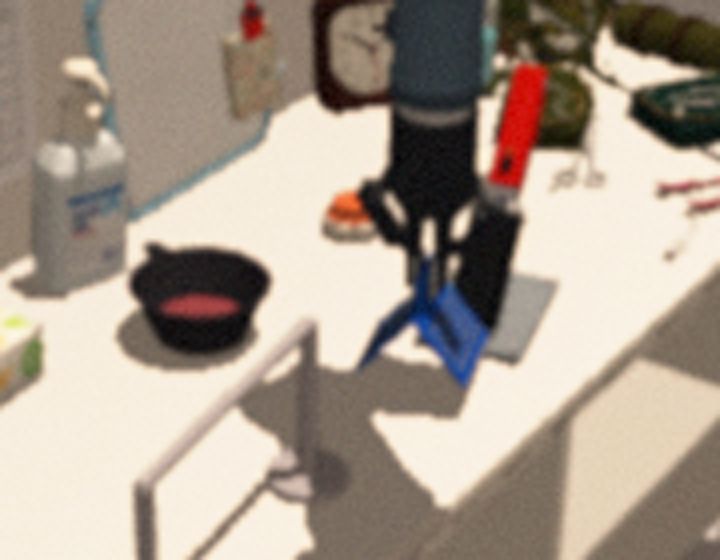

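The guard hangs from the gripper at about (425,320), and the bar runs from (148,480) to (310,325), now unobstructed. I'll compare the bar fit, carry the guard over and lower it until it makes contact.

```bash
python3 - <<'E'
from plan import *
from fit import proj,world
from plant import arm
p=proj("scene",world([B[0],B[1],by],[(0,120,150),(0,-120,150)]));print((p+.5-[190,130])*4-.5)
Rb=R(-Z,u(by));Rg=R(-Z,u(gy))
arm.move_l(tcp(G+260*Z,Rg),feed=150)
arm.goto(tcp(B+262*Z,Rb),Rb)
arm.dwell(.3);f0=arm.get_force();print(arm.get_clock(),f0,arm.get_finger_gap())
arm.move_l(tcp(B+196*Z,Rb),feed=80)
print(arm.get_force())
for h in np.arange(194,176,-1.5):
    arm.move_l(tcp(B+h*Z,Rb),feed=25)
    f=arm.get_force()-f0;print(h,f,arm.get_tool_pos()[2]-54)
    if f[2]>3: break
print(arm.get_clock(),arm.get_moment())
E
```

```text
[[145.22 482.18]
 [312.87 322.55]]
7.35 [ 0.63 -0.68  0.04] 8.725253136970437
[ 0.19  0.04 -0.09]
194.0 [-1.18  0.43 -0.03] 194.2107276824213
192.5 [-1.4   1.6  -0.75] 192.4431885185369
191.0 [-1.52  0.63 -0.35] 190.8844028774228
189.5 [-0.44  0.92 -0.88] 189.3950250125149
188.0 [-1.17  0.25 -0.73] 187.89062055358804
186.5 [-1.28  0.35 -1.46] 186.38124115375953
185.0 [-1.16  0.75 -0.46] 184.88545673333076
183.5 [-1.86 -0.97  4.32] 183.94138268277908
10.325 [-0.18  0.23  0.25]
```

Contact came at the expected height, so I'll release, back off and look.

```bash
python3 - <<'E'
from plan import *
from plant import arm
import cv2,pickle
Rb=R(-Z,u(by))
arm.gripper_to(40)
arm.move_l(tcp(B+250*Z,Rb),feed=120)
arm.gripper_to(85)
p,r,a=grip(1,0)
arm.goto(tcp(p-90*r[:,2],r),r)
print(arm.get_clock(),arm.get_force())
for i,(n,c) in enumerate((("scene",(180,130,180,150)),("top",(145,190,230,70)))):
    d=arm.get_image(n);x,y,w,h=c
    im=cv2.resize(d["pixels"][y:y+h,x:x+w],None,fx=[3.0,3.4][i],fy=[3.0,3.4][i],interpolation=cv2.INTER_CUBIC);
    pickle.dump(d,open(f"pics/{n}2.pkl","wb"));S=locals().get("S",[])+[im]
W=np.zeros((600,800,3),np.uint8);W[:S[0].shape[0],:S[0].shape[1]]=S[0]
b=S[1][:600-0];W2=np.zeros((S[0].shape[0]+0,1,3),np.uint8)
W[-min(150,b.shape[0]):,:b.shape[1]]=b[-150:]
cv2.imwrite("pics/s2.png",W)
E
```

```text
13.5083 [ 1.08   0.189 -0.98 ]
```

View pics/s2.png

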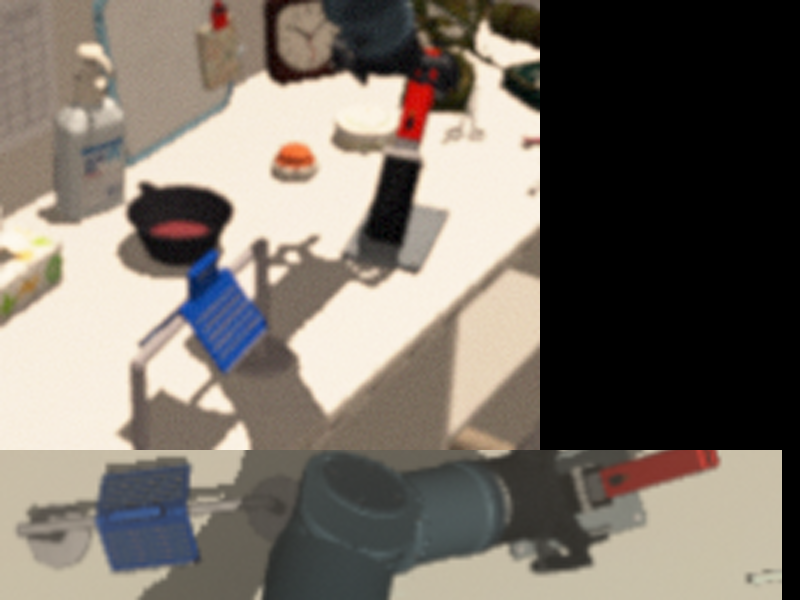

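The guard sits astride the middle of the bar: ridge at about (205,275) in the scene crop, and centred at (148,515) in the top crop against a bar centre near 150. Next is the straightener.

```bash
python3 - <<'E'
from plan import *
from plant import arm
import cv2
p,r,a=grip(1,0)
f0=arm.get_force()
arm.move_l(tcp(p+3*r[:,2],r),feed=100)
print(arm.get_clock(),arm.get_force()-f0)
arm.gripper_to(0); arm.dwell(.2)
f=arm.get_force()-f0
print(arm.get_clock(),arm.get_finger_gap(),arm.get_grip_force(),f,"in tool:",r.T@f)
d=arm.get_image("top")
cv2.imwrite("pics/t3.png",cv2.resize(d["pixels"][180:270,230:370],None,fx=5,fy=5,interpolation=cv2.INTER_CUBIC))
E
```

```text
14.6917 [ 0.608  0.064 -0.601]
15.4333 29.58309620082298 61.967761516571045 [0.095 1.108 0.645] in tool: [ 0.285  0.373 -1.197]
```

The grip is clean, with a 29.6 mm gap and no side load. I'll draw it out step by step while watching the force.

```bash
python3 - <<'E'
from plan import *
from plant import arm
import cv2,pickle
p,r,a=grip(1,0);p=p+3*r[:,2]
for s in(10,30,60,90,120):
    arm.move_l(tcp(p+s*a,r),feed=80);f=arm.get_force();print(s,r.T@f,arm.get_finger_gap())
    if np.linalg.norm(f)>30: print("STOP");break
print(arm.get_clock(),arm.get_moment())
d=arm.get_image("scene");pickle.dump(d,open("pics/scene3.pkl","wb"))
cv2.imwrite("pics/s3.png",cv2.resize(d["pixels"][90:240,220:370],None,fx=4,fy=4,interpolation=cv2.INTER_CUBIC))
E
```

```text
10 [-1.773  0.14  -2.679] 29.56232873961225
30 [-0.734  0.145 -2.517] 29.658969350929127
60 [1.353 0.284 0.25 ] 29.271366834083917
90 [ 1.086 -0.141  0.313] 29.2619677786826
120 [ 1.178 -0.532  0.42 ] 29.212906375046916
17.7333 [0.901 0.239 0.004]
```

View pics/s3.png

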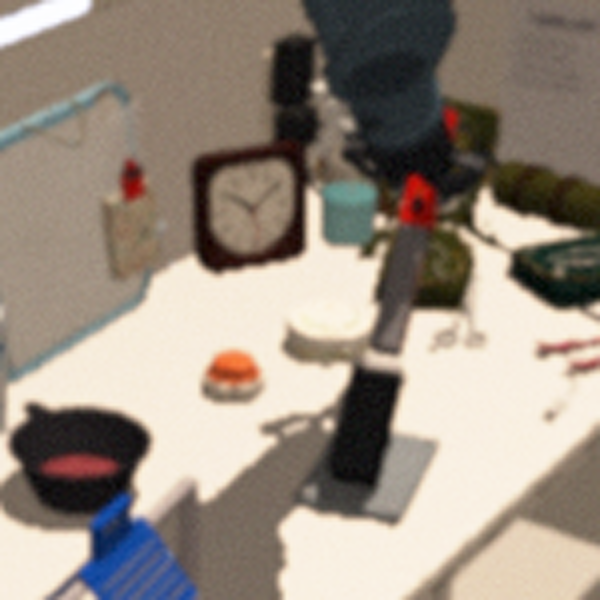

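The plates are free of the sleeve: handle at (418,200), tip at about (388,345), just above the collar. Now I'll level it, then carry it over the guard.

```bash
python3 - <<'E'
from plan import *
from plant import arm
import cv2,pickle
p,r,a=grip(1,0)
d=u(hy);rl=R(-Z,u(hy+np.pi/2))
p1=p+125*a;p1[2]+=5
arm.move_l(tcp(p+130*a,r,51),feed=100)
lv=(p+130*a);lv[2]=255
arm.goto(tcp(lv,rl,51),rl)
print(arm.get_clock(),arm.get_force(),arm.get_finger_gap())
q,f=final(1,0,255)
arm.move_l(tcp(q,f,51),f,feed=150)
q,f=final(1,0,241)
arm.move_l(tcp(q,f,51),f,feed=60)
arm.dwell(.3)
print(arm.get_clock(),arm.get_force(),arm.get_tool_pos()-tcp(q,f,51),arm.get_finger_gap())
S=[]
for n,c,s in(("scene",(200,130,130,120),4.5),("top",(145,200,130,55),6)):
    D=arm.get_image(n);pickle.dump(D,open(f"pics/{n}4.pkl","wb"));x,y,w,h=c
    S.append(cv2.resize(D["pixels"][y:y+h,x:x+w],None,fx=s,fy=s,interpolation=cv2.INTER_CUBIC))
cv2.imwrite("pics/s4.png",S[0]);cv2.imwrite("pics/t4.png",S[1])
E
```

```text
19.25 [-0.761  0.421 -2.145] 29.172743506067363
23.1917 [ 0.228 -0.339 -1.194] [0.105 0.072 0.191] 29.37277579788985
```

View pics/s4.png

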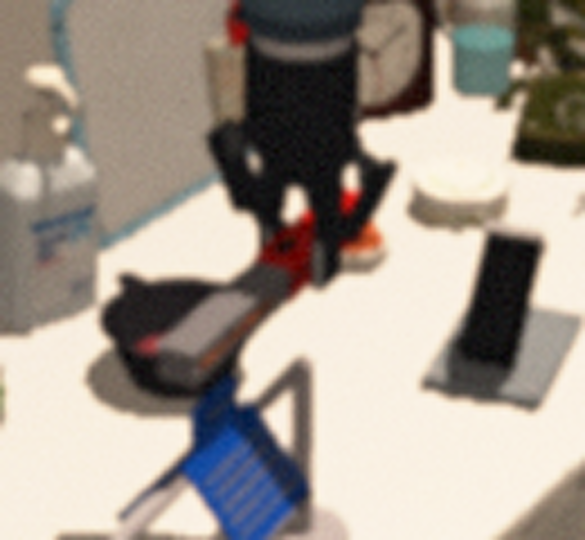

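View pics/t4.png

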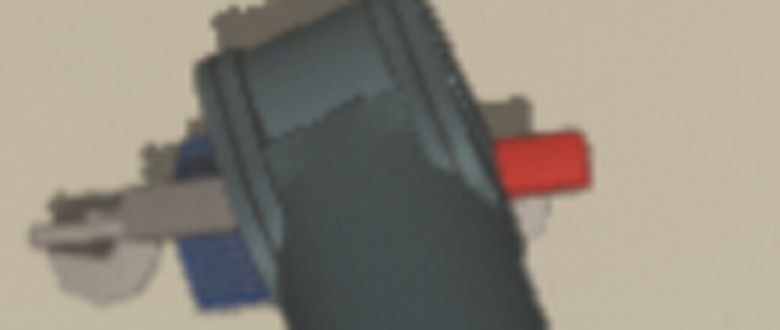

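```bash
python3 - <<'E'
from plan import *
from fit import proj
a=-u(by+np.pi/2);y=np.cross(Z,a);C=B+241*Z
P=[C-55*a+13*Z,C-55*a-13*Z,C+185*a+16*Z,C+185*a-16*Z]
P+=[C-55*a+13*Z+14*y,C-55*a+13*Z-14*y]
bar=B+150*Z
P+=[bar-126*a,bar+34*Z+12*Z+25*a,bar+42*Z-25*a]
print("top",((proj("top",P)+.5-[145,200])*6-.5).round(0).tolist())
print("scene",((proj("scene",P)+.5-[200,130])*4.5-.5).round(0).tolist())
E
```

```text
top [[112.0, 212.0], [124.0, 215.0], [581.0, 158.0], [584.0, 163.0], [110.0, 185.0], [115.0, 240.0], [31.0, 236.0], [287.0, 201.0], [196.0, 212.0]]
scene [[171.0, 347.0], [172.0, 384.0], [354.0, 188.0], [353.0, 229.0], [152.0, 341.0], [191.0, 353.0], [113.0, 548.0], [238.0, 369.0], [198.0, 410.0]]
```

The straightener is level, in line with the bar and clear of the guard. The tip is at about (120,212) in the top crop against a predicted (112,212), so the plates sit about 3 mm toward the handle side. I'll trim that and hand in.

```bash
python3 - <<'E'
from plan import *
from plant import arm
q,f=final(1,0,241);a=-u(by+np.pi/2)
arm.move_l(tcp(q-3.5*a,f,51),feed=30);arm.dwell(.5)
print(arm.get_clock(),arm.get_force(),arm.get_finger_gap(),abs(np.array(arm.get_joint_vel())).max())
print(arm.finish_job())
E
```

```text
24.0583 [ 0.483  0.098 -0.847] 29.207545290586918 0.0014883328783615647
the job is handed in; nothing more can be done
None
```

The guard sits astride the middle of the bar, and the straightener is held level and in line with the bar, about 3–4 cm above the guard with its plates centred over it; handed in at about 24 s.

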